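# Pry open the compost crock, fill it, shut it and hang the spatula up

## Robot

A 6-joint arm with a two-finger parallel gripper is mounted at the origin on the work surface. World frame = base frame: x ahead of the robot, y to its left, z up, the work surface at z = 0. Lengths are in m, angles in degrees, forces in N, time in s.
With the tool pointing down it reaches from about 0.225 to 0.725 m from the base axis. Payload 3.1 kg.
Tool frame: the origin (TCP) lies at the very end of the fingers, on their centre line; the grasp point (between the pads) lies 19 mm behind it; z points along the fingers, y is the line along which they close (so a half turn about z gives the same grasp; the last joint's range is limited). The gripper opens to 85 mm and grips with 20 to 120 N. Pads are 22 mm wide; open, the fingers measure 114 mm over their backs; the gripper's body (76 mm by 85 mm) begins 54 mm behind the grasp point. The pads swing forward as they close: fully open they stand 13 mm farther back than shut.
Start: joints at [56.161, 2.75, 5.684, 92.934, 0, 82.678], TCP at [0.234, 0.47, 0.231] pointing down, gripper open.
Joint ranges: [-166.93, 166.93], [-56.73, 111.36], [-69.38, 81.34], [-121.58, 131.49], [-85.45, 84.26], [-180, 180]. Speed limits (degrees/s): [159.86, 159.86, 180, 180, 180, 180].

## Interface

Orientations are given as a 3x3 rotation matrix whose columns are the frame's x, y, z axes.
In Python, from rig import ctrl gives the robot as it stands.
- The arm moves only by the tool arm_command, never from a script. Its argument "moves" is a list of rows, each an object with "translation": the shift along the tool's x, y, z each as a share of 0.15 m, from -1 to 1, a list of three; "twist": the turn, a rotation vector about the tool's x, y, z each as a share of pi rad, from -1 to 1, a list of three; "claw": the opening, from 0 (shut) to 1 (fully open). A call has 1 to 10 rows; each row is the pose to reach, as a shift and turn from the pose commanded when the call began, along the tool's axes at that moment, turning the shorter way round; what a row does not reach only later rows make up. A row lasts 1/8 s, in which the tool goes at most 62.5 mm and 10.7 degrees, less where a joint would pass 70% of its speed; a pose out of reach is approached as far as the arm can. A call with a number of a shift or a turn outside -1 to 1 is refused whole. A call with a gripper value outside its range is refused whole. The fingers move at their own pace and stop on an object; "squeeze" is the grip in N (left out, the last holds). Time passes only in rows, so rows that repeat a pose let the fingers close. It gives the time, the measured TCP pose, the force, the opening and the grip force at its end, in the units of the state.
- ctrl.read_state(): the state, without advancing time (a new reading comes with each control period).
- ctrl.read_camera(name): name is "side" or "top" or "wrist"; returns the picture (400x640x3 uint8, blue, green, red); there is no depth.
- ctrl.get_calibration(name): a dict with "intrinsics" (3x3 intrinsics, pixels), "R" (3x3) and "t" (3): a world point X has camera coordinates R X + t. Camera axes: x right, y down, z forward; pixel columns grow to the right and rows downward; lengths in m; the calibration is good to about 2 mm. A picture is of the moment at which its call begins: read the wrist's pose just before it. get_calibration takes no time and is no camera call; for the wrist camera it gives the pose at the moment of the call.
- ctrl.close_job(): hands the job in; it is judged then, once.
The state is a dict: "time_s": time; "joint_pos": joint angles; "dq": joint speeds; "joint_efforts": joint torques, N m; "ee_pos": TCP position; "tool_rot": TCP orientation; "ft_force": force on the tool from outside, world axes, zero at the start; "ft_torque": the same for the moment, N m; "opening": opening from 0.0 (shut) to 1.0 (fully open); "grip_force": force on a finger pad.
Only numpy, scipy, OpenCV 4.12 (cv2) and the standard library are available. Lean on these libraries where they do the work, as an engineer would, in place of code of your own. Each camera call takes 0.05 s, during which the arm holds its last target. There are 200 camera calls.

## Task

Slip the blade of the wooden spatula into the slot under the front tab of the compost crock's lid and lever the lid open with it. Put every corn cob lying on the counter into the crock, then shut the lid fully. Leave the spatula hanging by its eye on the peg of the utensil stand, let go of everything, and leave the jar, the can and the plastic cap alone.

Things in the scene. Friction and masses are not known exactly. Their poses are not given: they have to be found in the camera images.
- crock: White ceramic compost crock, round, outer diameter 172 mm, inner diameter 158 mm at the mouth, rim 120 mm above the counter, inner floor at 6 mm; fixed to the counter. Origin under its centre, z up. Its front is local -x (lid tab), its hinge is at local +x. A sill (84 mm wide, top at z = 109 mm) sticks out of the front from local x = -83 to -109 mm.
- crock_lid (a joint): Hinge of the flat ceramic lid (no knob, 9 mm thick, radius 88 mm about the crock's axis, underside at z = 121 mm): 0 = shut, grows as the front rises, stop at 1.6 rad. The hinge is stiff: the lid stays at any angle it is left (needs about 3 N at the tab to open).
- lid_hinge (a point): Fixed point on the hinge axis, in the middle, at the back of the crock: local (92, 0, 121) mm in the crock's frame. The axis is horizontal, along the crock's y.
- lid_tab (a point): Middle of the lower front edge of the lid's tab, 205 mm from the hinge axis; moves with the lid. The tab is 84 mm wide, 8 mm thick and sticks 26 mm out in front of the crock's wall, straight above the sill.
- slot (a point): Middle of the mouth of the slot between sill and shut tab: 12 mm high, 84 mm wide, 23 mm deep. At local (-109, 0, 115) mm in the crock's frame; the blade enters along local +x of the crock.
- spatula: Wooden spatula 226 mm long, lying flat at the start. Origin under the middle of its handle; x towards the blade, z up when it lies flat. Handle: 92 mm long (x from -46 to 46 mm), 20 mm wide, 22 mm high (z 0 to 22 mm). Blade: 56 mm wide, 4 mm thick (z 0 to 4 mm), x from 43 to 135 mm. Eye plate at the other end: x from -91 to -45 mm, 44 mm wide, z 0 to 10 mm, with a hole 26 mm wide through z. 110 g.
- spatula_tip (a point): Middle of the blade's front edge: (135, 0, 2) mm in the spatula's frame.
- spatula_eye (a point): Centre of the eye's hole: (-68, 0, 5) mm in the spatula's frame; the hole's axis is the spatula's z.
- stand: Fixed wooden utensil stand: foot 130 x 130 x 14 mm, upright board 110 mm wide, 16 mm thick, top at 330 mm, its front face at local x = 22 mm. Origin under the middle of the foot; front is local -x.
- peg_root (a point): Where the steel peg (8 mm thick, 65 mm long) leaves the front of the board, 260 mm above the counter, local (22, 0, 260) mm in the stand's frame.
- peg_tip (a point): End of the peg: it points to the stand's front and up at 45 degrees, local (-24, 0, 306) mm.
- jar: Clear glass jar with a steel lid, 68 mm diameter, 110 mm high; bystander. Origin under its centre.
- can: Aluminium can, 66 mm diameter, 100 mm high; bystander. Origin under its centre.
- cap: White plastic cap, 70 mm diameter, 18 mm high; bystander. Origin under its centre.
- cob1: Stripped corn cob, 90 mm long, 34 mm thick, regular octagon in section so that it does not roll far, 50 g. Origin at its middle, on its axis; its length is along x. May be absent.
- cob2: Stripped corn cob, 90 mm long, 34 mm thick, regular octagon in section so that it does not roll far, 50 g. Origin at its middle, on its axis; its length is along x. May be absent.
- cob3: Stripped corn cob, 90 mm long, 34 mm thick, regular octagon in section so that it does not roll far, 50 g. Origin at its middle, on its axis; its length is along x. May be absent.
- cob4: Stripped corn cob, 90 mm long, 34 mm thick, regular octagon in section so that it does not roll far, 50 g. Origin at its middle, on its axis; its length is along x. May be absent.
There are look-alikes about, which are no part of the job. What is shaped like the cob3 but purple or yellow is not meant.

How it is judged (in metres and radians):
On the way, in this order (a step that is already met when the one before it is completed fails the run):
1. the lid is levered up by the spatula, off its seat by at least 0.25 rad, not lifted by the fingers (value of joint crock_lid above 0.25 rad and contact force between spatula and crock_lid above 0.2 N and contact force between the fingers and crock_lid below 0.5 N), for 0.1 s.
2. every cob is inside the crock (horizontal distance between each of cob1, cob2, cob3, cob4 and crock below 0.078 m and z of each of cob1, cob2, cob3, cob4 in the frame of crock below 0.115 m), for 0.2 s.
3. the lid is shut again (value of joint crock_lid below 0.06 rad), for 0.2 s.
At the end, for the whole second after the job is handed in: Every cob's centre is inside the crock (within 78 mm of its axis and below its rim), the lid is shut (under 0.06 rad), and the spatula hangs at rest by its eye on the peg (eye within 60 mm of the peg's root, blade down) (all of step 2 and value of joint crock_lid below 0.06 rad and distance between spatula_eye and peg_root below 0.06 m and horizontal distance between spatula_eye and spatula_tip below 0.1 m and height (world z) of spatula_tip below 0.18 m and linear speed of spatula below 0.05 m/s); the robot touches nothing.
It fails at once if the jar is shoved more than 60 mm or knocked over (distance of jar from where it was at the start of the episode above 0.06 m or angle between jar's own z axis and vertical above 0.6 rad).
It fails at once if the can is shoved more than 60 mm or knocked over (distance of can from where it was at the start of the episode above 0.06 m or angle between can's own z axis and vertical above 0.6 rad).
It fails at once if the cap is shoved more than 60 mm or knocked over (distance of cap from where it was at the start of the episode above 0.06 m or angle between cap's own z axis and vertical above 0.6 rad).
Of cob1, cob2, cob3, cob4 only 2 to 4 are there at a start; the rules pass over those that are not, and their reading is None.
At some moment in a run one of cob1, cob2, cob3, cob4 may be knocked a few centimetres aside while the robot is not near it.
It also fails if it takes over 210 s, if anything falls off the work surface, if the arm or the gripper's body presses on something with over 40 N, if the wrist force passes 120 N, or if a joint passes its speed limit or range.

## Working session

There is one attempt and no reset: what is moved stays moved. The work goes in short steps, Python scripts to look and compute and a tool call to move; the robot and the scene stay as the last step left them, time stands still between calls to the robot, and variables do not carry over. Pictures are saved under pics/ and viewed, at most 14 in all, crops included, and the job is handed in when it is done.

Besides the shell and the picture viewer there is one more tool, called by a JSON object that holds its "api" and its "payload". arm_command: Moves the arm, as the interface text tells. Shift numbers are shares of 0.15 m and turn numbers shares of pi rad, none past 1 either way. Its arguments: {"type":"object","properties":{"moves":{"type":"array"},"squeeze":{"type":"number"}},"required":["moves"]}

```bash
ls; mkdir -p pics; python3 - <<'E'
from rig import ctrl
import cv2,numpy as np
for n in ("top","side"):
    cv2.imwrite(f"pics/{n}0.png",ctrl.read_camera(n))
    c=ctrl.get_calibration(n); print(n,np.round(c["intrinsics"],1).tolist(),np.round(c["R"],3).tolist(),np.round(c["t"],3).tolist())
s=ctrl.read_state(); print(s["ee_pos"],s["tool_rot"],s["time_s"])
E
```

```text
pics
top [[475.1, 0.0, 319.3], [0.0, 475.1, 199.0], [0.0, 0.0, 1.0]] [[0.017, -1.0, -0.013], [-0.987, -0.014, -0.158], [0.158, 0.015, -0.987]] [-0.015, 0.569, 1.646]
side [[377.4, 0.0, 324.8], [0.0, 377.4, 202.6], [0.0, 0.0, 1.0]] [[0.786, -0.618, 0.015], [-0.338, -0.45, -0.826], [0.518, 0.644, -0.563]] [-0.469, 0.333, 0.818]
[0.2340861  0.46930405 0.23023174] [[-8.94803913e-01  4.46457782e-01 -1.18600302e-03]
 [ 4.46459271e-01  8.94802236e-01 -1.75424218e-03]
 [ 2.78043075e-04 -2.09920481e-03 -9.99997758e-01]] 0.1
```

View pics/top0.png

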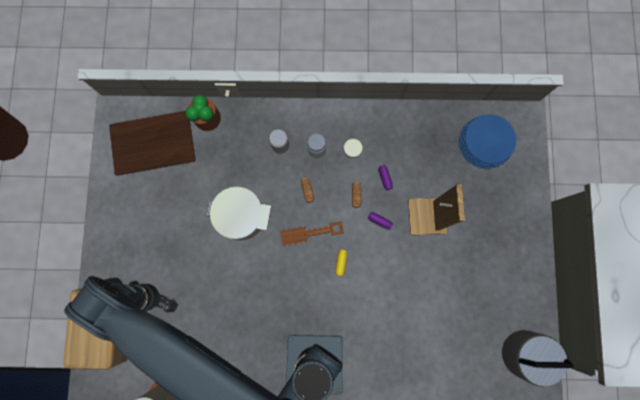

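View pics/side0.png

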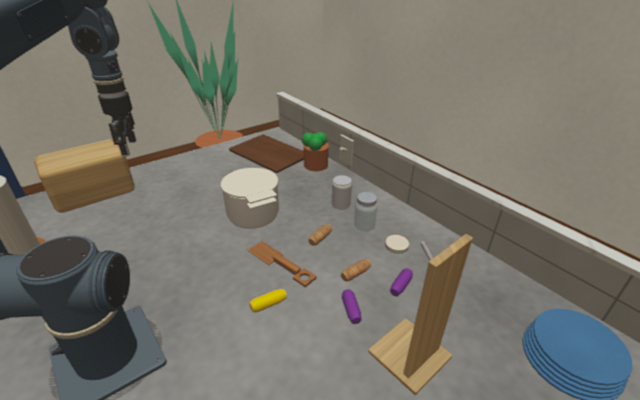

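The top view shows:
- Crock at (236,212), with its tab to the right at (262,216).
- Spatula with its blade at (294,236) and its eye at (336,228).
- Stand at (437,213), with the peg pointing left.

Candidates for cobs are brown (307,189), brown (356,194), purple (386,177), purple (380,220) and yellow (341,262). By the description I choose the two brown ones. The jar and can are at (317,144) and (279,139), and the cap is at (353,148).

```bash
cat > h.py <<'E'
from rig import ctrl
import cv2,numpy as np
from scipy.spatial.transform import Rotation as Ro
def ray(c,px):
    d=c["R"].T@np.linalg.inv(c["intrinsics"])@np.array([px[0],px[1],1.]); return -c["R"].T@c["t"],d
def plane(c,px,z):
    o,d=ray(c,px); return o+d*(z-o[2])/d[2]
def tri(obs):
    A=np.zeros((3,3));b=np.zeros(3)
    for c,px in obs:
        o,d=ray(c,px); d=d/np.linalg.norm(d); P=np.eye(3)-np.outer(d,d); A+=P;b+=P@o
    X=np.linalg.solve(A,b); return X,[np.round(proj(c,X)-px,1).tolist() for c,px in obs]
def proj(c,X):
    p=c["intrinsics"]@(c["R"]@np.asarray(X)+c["t"]); return p[:2]/p[2]
def rel(target_p,target_R=None):
    "shift/turn shares from measured pose to the target"
    s=ctrl.read_state(); R=np.array(s["tool_rot"]); p=np.array(s["ee_pos"])
    t=R.T@(np.array(target_p)-p)/.15
    w=np.zeros(3) if target_R is None else (Ro.from_matrix(R.T@target_R)).as_rotvec()/np.pi
    return np.round(t,3).tolist(),np.round(w,4).tolist()
def down(yaw_y):
    "tool pointing down, closing line at world yaw (deg)"
    a=np.radians(yaw_y); y=np.array([np.cos(a),np.sin(a),0]); z=np.array([0,0,-1.]); return np.column_stack([np.cross(y,z),y,z])
E
python3 - <<'E'
from h import *
t=cv2.imread("pics/top0.png");s=cv2.imread("pics/side0.png")
a=cv2.resize(t[160:280,200:400],None,fx=4,fy=4,interpolation=3)
b=cv2.resize(t[160:260,380:480],None,fx=4,fy=4,interpolation=3)
cv2.imwrite("pics/c1.png",a)
ct,cs=[ctrl.get_calibration(n) for n in("top","side")]
for n,px,z in [("crock lid",(234,212),.13),("tab",(268,217),.13),("cobA",(307,189),.034),("cobB",(356,194),.034),("blade",(282,237),.004),("eye",(337,228),.01),("standfoot",(428,216),.014),("jar",(317,138),.11),("can",(279,134),.1),("cap",(353,147),.018)]:
    print(n,np.round(plane(ct,px,z),3))
for n,z,px in [("cobA",.017,(320,234)),("cobB",.017,(356,269)),("eye",.01,(305,277))]: print(n,"side",np.round(plane(cs,px,z),3))
c=ctrl.get_calibration("wrist");print(c["intrinsics"],c["R"],c["t"]); s=ctrl.read_state();R=s["tool_rot"]; print("cam in tool",R.T@(-c["R"].T@c["t"]-s["ee_pos"]), R.T@c["R"].T)
E
```

```text
crock lid [0.508 0.28  0.13 ]
tab [0.492 0.164 0.13 ]
cobA [0.607 0.039 0.034]
cobB [ 0.592 -0.137  0.034]
blade [0.436 0.127 0.004]
eye [ 0.471 -0.071  0.01 ]
standfoot [ 0.518 -0.397  0.014]
jar [0.775 0.005 0.11 ]
can [0.791 0.139 0.1  ]
cap [ 0.77  -0.126  0.018]
cobA side [0.608 0.039 0.017]
cobB side [ 0.595 -0.139  0.017]
eye side [ 0.471 -0.074  0.01 ]
[[338.65867434   0.         321.93815634]
 [  0.         338.65867434 199.81814183]
 [  0.           0.           1.        ]] [[ 0.44637644  0.89484363 -0.00171649]
 [ 0.84856806 -0.42268228  0.31823252]
 [ 0.28404282 -0.14350805 -0.94801114]] [-0.52420469 -0.04054104  0.38010458]
cam in tool [ 8.25521319e-02  9.36965046e-05 -1.42090879e-01] [[ 9.13775960e-05 -9.47923961e-01 -3.18496713e-01]
 [ 9.99999923e-01 -3.52679171e-05  3.91868698e-04]
 [-3.82694444e-04 -3.18496725e-01  9.47923884e-01]]
```

View pics/c1.png

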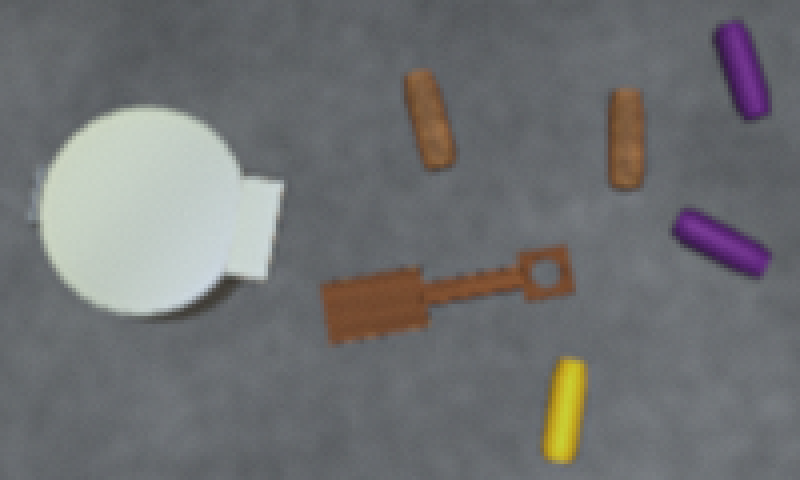

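The crop confirms two brown stripped cobs, at crop (430,118) and (626,138). The purple and yellow ones are look-alikes. The spatula's blade points to the crock, and the lid tab is at crop (275,230). Next I'll move the wrist camera over the spatula.

{"api": "arm_command", "payload": {"moves": [{"translation": [-0.875,-0.656,-0.13],"twist": [0,0,0],"claw": 1},{"translation": [-0.875,-0.656,-0.13],"twist": [0,0,0],"claw": 1},{"translation": [-0.875,-0.656,-0.13],"twist": [0,0,0],"claw": 1}]}}

```text
time_s: 0.48
ee_pos: [0.3084, 0.3211, 0.2507]
tool_rot: [[-0.894, 0.447, -0.0], [0.447, 0.894, -0.001], [-0.0, -0.001, -1.0]]
ft_force: [0.1, 0.8, 0.4]
opening: 1.001
grip_force: 0.0
```

{"api": "arm_command", "payload": {"moves": [{"translation": [-0.875,-0.656,0],"twist": [0,0,0],"claw": 1},{"translation": [-0.875,-0.656,0],"twist": [0,0,0],"claw": 1},{"translation": [-0.875,-0.656,0],"twist": [0,0,0],"claw": 1}]}}

```text
time_s: 0.85
ee_pos: [0.3819, 0.1741, 0.2504]
tool_rot: [[-0.894, 0.448, -0.0], [0.448, 0.894, -0.001], [0.0, -0.001, -1.0]]
ft_force: [0.7, 0.0, -0.7]
opening: 1.0
grip_force: 0.0
```

{"api": "arm_command", "payload": {"moves": [{"translation": [-0.875,-0.656,0],"twist": [0,0,-0.7],"claw": 1},{"translation": [-0.875,-0.656,0],"twist": [0,0,-0.7],"claw": 1},{"translation": [-0.875,-0.656,0],"twist": [0,0,-0.7],"claw": 1},{"translation": [-0.875,-0.656,0],"twist": [0,0,-0.7],"claw": 1},{"translation": [-0.875,-0.656,0],"twist": [0,0,-0.7],"claw": 1},{"translation": [-0.875,-0.656,0],"twist": [0,0,-0.7],"claw": 1},{"translation": [-0.875,-0.656,0],"twist": [0,0,-0.7],"claw": 1},{"translation": [-0.875,-0.656,0],"twist": [0,0,-0.7],"claw": 1},{"translation": [-0.875,-0.656,0],"twist": [0,0,-0.7],"claw": 1},{"translation": [-0.875,-0.656,0],"twist": [0,0,-0.7],"claw": 1}]}}

```text
time_s: 2.1
ee_pos: [0.4546, 0.0298, 0.2502]
tool_rot: [[-0.231, -0.973, -0.001], [-0.973, 0.231, 0.0], [0.0, 0.001, -1.0]]
ft_force: [-0.1, -0.5, 1.2]
opening: 0.998
grip_force: 0.0
```

```bash
python3 - <<'E'
from h import *
print(rel([.455,.03,.25],down(10)))
s=ctrl.read_state();print(s["time_s"],s["ee_pos"],s["joint_pos"])
E
```

```text
([-0.002, -0.002, 0.001], [0.0, -0.0005, 0.8703])
2.1 [0.45460398 0.02984396 0.25022   ] [-4.68843830e+00 -7.15841933e+00 -1.76696990e+00  9.54603337e+01
  4.08666370e-04 -8.13484789e+01]
```

{"api": "arm_command", "payload": {"moves": [{"translation": [0,0,0],"twist": [0,0,-0.13],"claw": 1},{"translation": [0,0,0],"twist": [0,0,-0.13],"claw": 1},{"translation": [0,0,0],"twist": [0,0,-0.13],"claw": 1}]}}

```text
time_s: 2.48
ee_pos: [0.4547, 0.0299, 0.2503]
tool_rot: [[0.168, -0.986, -0.001], [-0.986, -0.168, 0.0], [-0.0, 0.001, -1.0]]
ft_force: [-0.0, 0.8, -0.0]
opening: 0.998
grip_force: 0.0
```

```bash
python3 - <<'E'
from h import *
import pickle
c=ctrl.get_calibration("wrist");im=ctrl.read_camera("wrist");cv2.imwrite("pics/w1.png",im);pickle.dump(c,open("w1.pkl","wb"))
E
```

```text
(no output)
```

View pics/w1.png

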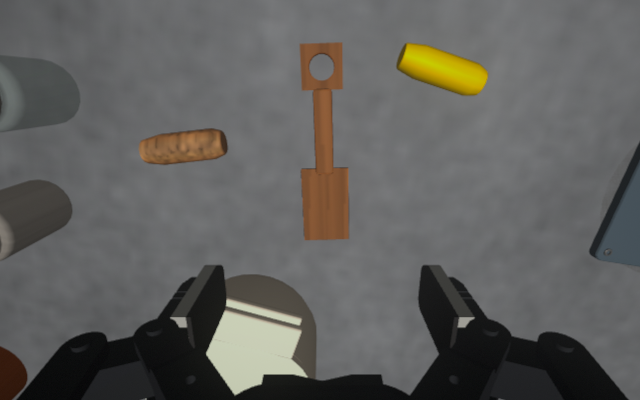

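The wrist view shows the spatula eye hole at (321,66), the blade's front edge centred at (325,239), a cob at (183,146), yellow at (443,69), and the tab and slot strips around (228,300)–(302,320). Next I'll fit the crock and spatula poses.

```bash
cat >> h.py <<'E'
from scipy.optimize import minimize
def fit(c,mask,polys,p0,steps,sub=8):
    "polys: list of Nx3 local outlines (+1 fill / sign); best (x,y,yaw) by IoU"
    def rend(p):
        R=Ro.from_euler('z',p[2]).as_matrix(); m=np.zeros(mask.shape,np.uint8)
        for P,v in polys:
            q=np.array([proj(c,R@X+[p[0],p[1],0]) for X in P])
            cv2.fillPoly(m,[np.round(q*16).astype(np.int32)],v,shift=4)
        return m>0
    def cost(p):
        m=rend(p); return 1-(m&mask).sum()/max((m|mask).sum(),1)
    sim=np.vstack([p0]+[np.array(p0)+np.eye(3)[i]*steps[i] for i in range(3)])
    r=minimize(cost,p0,method='Nelder-Mead',options=dict(initial_simplex=sim,xatol=1e-4,fatol=1e-4))
    return r.x,1-r.fun
def rect(x0,x1,w,z): return np.array([[x0,-w/2,z],[x1,-w/2,z],[x1,w/2,z],[x0,w/2,z]])
def circ(x,y,r,z): 
    a=np.linspace(0,2*np.pi,60); return np.column_stack([x+r*np.cos(a),y+r*np.sin(a),a*0+z])
E
python3 - <<'E'
from h import *
import pickle
t=cv2.imread("pics/top0.png");w=cv2.imread("pics/w1.png");cw=pickle.load(open("w1.pkl","rb"));ct=ctrl.get_calibration("top")
m=(t.min(2)>165); m[:, :200]=0;m[:,290:]=0;m[:160]=0;m[260:]=0
print(m.sum()); cr,q=fit(ct,m,[(circ(0,0,.088,.13),1),(rect(-.113,0,.084,.129),1)],[.507,.279,1.45],[.01,.01,.15]);print("crock",cr,np.degrees(cr[2]),q)
hsv=cv2.cvtColor(w,cv2.COLOR_BGR2HSV); ms=(hsv[...,1]>90)&(hsv[...,0]<18)&(w[...,2]<190); k=np.zeros_like(ms);k[30:255,280:370]=1;ms&=k
pol=[(rect(.043,.135,.056,.004),1),(rect(-.046,.046,.020,.022),1),(rect(-.091,-.045,.044,.01),1),(circ(-.068,0,.013,.01),0)]
sp,q=fit(cw,ms,pol,[.455,.03,1.74],[.01,.01,.1]);print("spat",sp,np.degrees(sp[2]),q,ms.sum())
print("eye",tri([(cw,(321,66)),(ct,(336.5,227.5))]),"tip",tri([(cw,(325.5,239.5)),(ct,(281.9,239))]))
R=Ro.from_euler('z',sp[2]).as_matrix()
print("grip pt x=.01:",R@[.01,0,0]+[sp[0],sp[1],0])
Rc=Ro.from_euler('z',cr[2]).as_matrix()
print("slot",Rc@[-.109,0,.115]+[cr[0],cr[1],0])
print(rel(R@[.01,0,0]+[sp[0],sp[1],.003],down(np.degrees(sp[2])+90)))
E
```

```text
2264
crock [0.50726667 0.27425675 1.41473341] 81.05825327187216 0.9476768522394308
spat [ 0.45819175 -0.00278077  1.77200901] 101.52863780480658 0.9311475409836065 5985
eye (array([ 0.47196282, -0.06938953,  0.01551449]), [[0.1, 0.4], [0.1, -0.0]]) tip (array([0.43051525, 0.12778337, 0.00499899]), [[1.8, -0.5], [-0.3, -0.6]])
grip pt x=.01: [0.45619317 0.00701748 0.        ]
slot [0.49032478 0.16658144 0.115     ]
([0.152, 0.014, 1.649], [0.0003, 0.0001, -0.0102])
```

{"api": "arm_command", "payload": {"moves": [{"translation": [0.152,0.014,0.9],"twist": [0,0,-0.01],"claw": 1},{"translation": [0.152,0.014,0.9],"twist": [0,0,-0.01],"claw": 1},{"translation": [0.152,0.014,0.9],"twist": [0,0,-0.01],"claw": 1},{"translation": [0.152,0.014,0.9],"twist": [0,0,-0.01],"claw": 0.8}]}}

```text
time_s: 3.02
ee_pos: [0.4569, 0.0071, 0.1164]
tool_rot: [[0.198, -0.98, -0.0], [-0.98, -0.198, 0.0], [-0.0, 0.0, -1.0]]
ft_force: [0.6, -0.0, 0.7]
opening: 0.815
grip_force: 0.0
```

```bash
python3 - <<'E'
from h import *
import pickle
c=ctrl.get_calibration("wrist");w=ctrl.read_camera("wrist");cv2.imwrite("pics/w2.png",w)
hsv=cv2.cvtColor(w,cv2.COLOR_BGR2HSV); ms=(hsv[...,1]>90)&(hsv[...,0]<18)&(w[...,2]<190)
n,l,st,_=cv2.connectedComponentsWithStats(ms.astype(np.uint8)); i=1+st[1:,4].argmax(); ms=l==i; print(st[i])
pol=[(rect(.043,.135,.056,.004),1),(rect(-.046,.046,.020,.022),1),(rect(-.091,-.045,.044,.01),1),(circ(-.068,0,.013,.01),0)]
sp,q=fit(c,ms,pol,[.458,-.003,1.77],[.01,.01,.1]);print("spat",sp,np.degrees(sp[2]),q)
R=Ro.from_euler('z',sp[2]).as_matrix()
print(rel(R@[.01,0,0]+[sp[0],sp[1],.006],down(np.degrees(sp[2])+90)))
E
```

```text
[  289    56    67   270 12005]
spat [ 0.45879909 -0.0029473   1.76938335] 101.37819815964 0.948638564737636
([-0.003, 0.014, 0.75], [-0.0012, -0.0003, 0.0005])
```

{"api": "arm_command", "payload": {"moves": [{"translation": [0,-0.005,0.6],"twist": [0,0,0],"claw": 0.8},{"translation": [0,-0.005,0.6],"twist": [0,0,0],"claw": 0.7},{"translation": [0,-0.005,0.74],"twist": [0,0,0],"claw": 0.6},{"translation": [0,-0.005,0.74],"twist": [0,0,0],"claw": 0.5},{"translation": [0,-0.005,0.74],"twist": [0,0,0],"claw": 0.3},{"translation": [0,-0.005,0.74],"twist": [0,0,0],"claw": 0.1},{"translation": [0,-0.005,0.74],"twist": [0,0,0],"claw": 0},{"translation": [0,-0.005,0.74],"twist": [0,0,0],"claw": 0},{"translation": [0,-0.005,0.74],"twist": [0,0,0],"claw": 0}], "squeeze": 60}}

```text
time_s: 4.2
ee_pos: [0.4603, 0.0068, 0.0082]
tool_rot: [[0.2, -0.98, 0.006], [-0.98, -0.2, -0.001], [0.002, -0.006, -1.0]]
ft_force: [-1.0, 0.1, 6.4]
opening: 0.213
grip_force: 62.2
```

{"api": "arm_command", "payload": {"moves": [{"translation": [0,0,-0.3],"twist": [0,0,0],"claw": 0},{"translation": [0.2,0,-0.755],"twist": [0,0,0.05],"claw": 0},{"translation": [0.2,0.0,-0.755],"twist": [0,0,0.113],"claw": 0},{"translation": [0.2,0.0,-0.755],"twist": [0,0,0.113],"claw": 0},{"translation": [0.2,0.0,-0.755],"twist": [0,0,0.113],"claw": 0}]}}

```text
time_s: 4.82
ee_pos: [0.4628, -0.0219, 0.1173]
tool_rot: [[-0.151, -0.989, -0.001], [-0.989, 0.151, 0.0], [-0.0, 0.001, -1.0]]
ft_force: [0.7, -0.5, -1.2]
opening: 0.216
grip_force: 61.3
```

```bash
python3 - <<'E'
from h import *
import pickle
c=ctrl.get_calibration("wrist");im=ctrl.read_camera("wrist");cv2.imwrite("pics/w3.png",im);pickle.dump(c,open("w3.pkl","wb"))
c=ctrl.get_calibration("side");im=ctrl.read_camera("side");s3=cv2.resize(im[130:310,200:400],None,fx=3,fy=3,interpolation=3);cv2.imwrite("pics/s3.png",s3)
print(rel([.4645,.0026,.121],down(171.06)))
E
```

```text
([-0.162, 0.01, -0.03], [0.001, 0.0001, 0.0013])
```

View pics/w3.png

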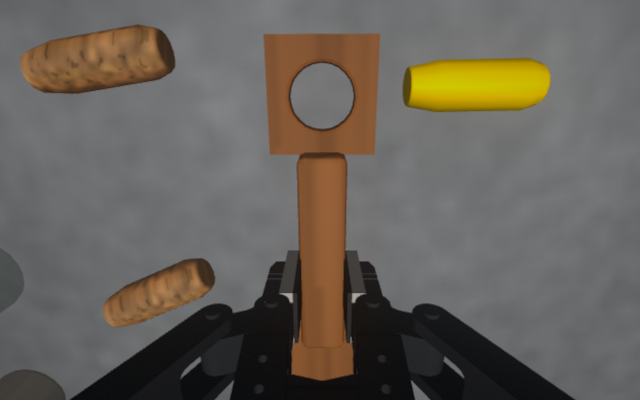

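View pics/s3.png

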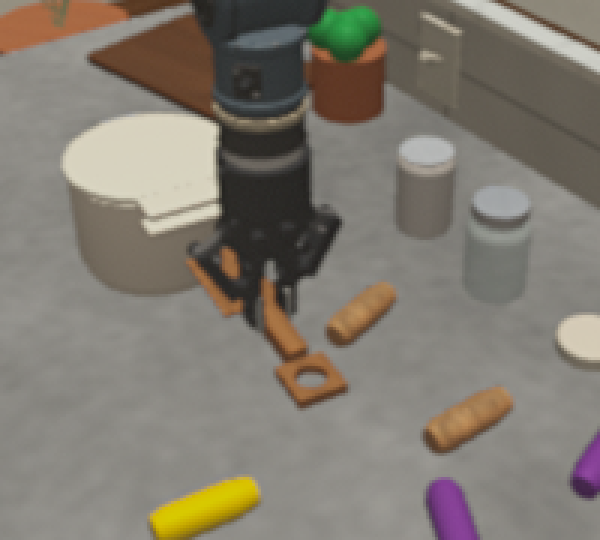

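The wrist view shows the spatula held straight, with the eye hole at (322,96). The side crop shows the tab at crop (180,210) and the blade hanging level below it. Next I'll check the in-hand pitch.

```bash
python3 - <<'E'
from h import *
import pickle
c=pickle.load(open("w3.pkl","rb"));s=ctrl.read_state();R=np.array(s["tool_rot"]);p=np.array(s["ee_pos"])
def q(x,y,z): return np.round(proj(c,p+R@np.array([-(x-.0092),y,.008-z])),1)
print("hole",q(-.068,0,.01),"corners",[q(a,b,.01) for a in(-.091,-.045) for b in(-.022,.022)], "handle end",[q(-.046,b,.022) for b in(-.01,.01)])
E
```

```text
hole [321.9  97.8] corners [array([263.5,  34.1]), array([380.3,  34.1]), array([269.5, 154.9]), array([374.2, 155. ])] handle end [array([295.8, 158.4]), array([347.7, 158.4])]
```

{"api": "arm_command", "payload": {"moves": [{"translation": [-0.162,0.01,-0.03],"twist": [0,0,0.001],"claw": 0},{"translation": [-0.162,0.01,-0.03],"twist": [0,0,0.001],"claw": 0},{"translation": [-0.162,0.01,-0.03],"twist": [0,0,0.001],"claw": 0}]}}

```text
time_s: 5.3
ee_pos: [0.465, 0.002, 0.1217]
tool_rot: [[-0.155, -0.988, -0.002], [-0.988, 0.155, -0.0], [0.001, 0.002, -1.0]]
ft_force: [-0.2, -0.2, -1.4]
opening: 0.215
grip_force: 61.3
```

```bash
python3 - <<'E'
from h import *
c=ctrl.get_calibration("side");im=ctrl.read_camera("side")
cv2.imwrite("pics/s4.png",cv2.resize(im[150:270,200:330],None,fx=5,fy=5,interpolation=3)[:600,:650])
cr=[.5073,.2743,1.4147];Rc=Ro.from_euler('z',cr[2]).as_matrix()
P=lambda x,y,z:np.round((proj(c,Rc@[x,y,z]+[cr[0],cr[1],0])-[200,150])*5).tolist()
print("tab front top/bot corners",[P(-.113,b,z) for b in(.042,-.042) for z in(.129,.121)],"sill",[P(-.109,b,.109) for b in(.042,-.042)])
s=ctrl.read_state();R=s["tool_rot"];print(s["ee_pos"],"tip px",[np.round((proj(c,s["ee_pos"]+R@[-.1258,b,.006])-[200,150])*5) for b in(-.028,.028)])
t=Rc.T@(s["ee_pos"]+R@np.array([-.1258,0,.006])-[cr[0],cr[1],0]);print("tip in crock",t)
E
```

```text
tab front top/bot corners [[243.0, 261.0], [245.0, 272.0], [378.0, 223.0], [379.0, 234.0]] sill [[244.0, 285.0], [378.0, 248.0]]
[0.46511913 0.00181541 0.12178097] tip px [array([384., 279.]), array([293., 305.])]
tip in crock [-0.14993227 -0.00076529  0.11571764]
```

View pics/s4.png

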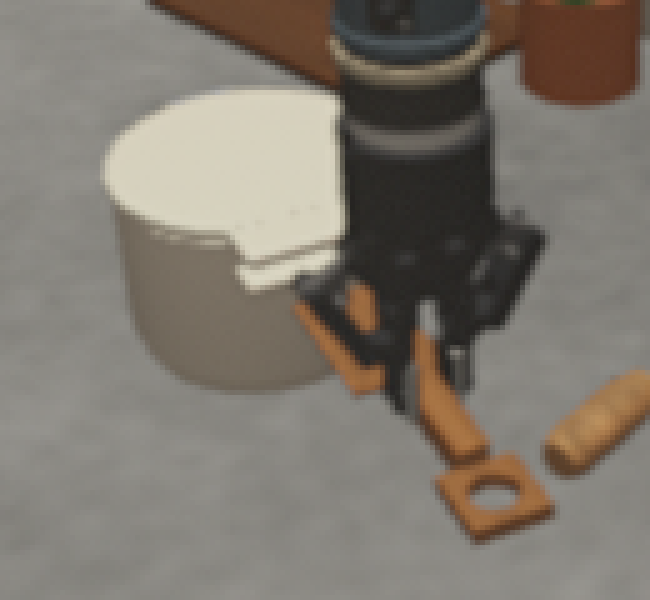

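The side crop shows the tab corner at (240,262) and the blade corner at (297,306). Both match the predictions, so I'm inserting.

{"api": "arm_command", "payload": {"moves": [{"translation": [-0.2,0,0.005],"twist": [0,0,0],"claw": 0},{"translation": [-0.28,0,0.005],"twist": [0,0,0],"claw": 0},{"translation": [-0.33,0,0.005],"twist": [0,0,0],"claw": 0},{"translation": [-0.38,0,0.005],"twist": [0,0,0],"claw": 0},{"translation": [-0.38,0,0.005],"twist": [0,0,0],"claw": 0}]}}

```text
time_s: 5.98
ee_pos: [0.4746, 0.0584, 0.1218]
tool_rot: [[-0.156, -0.988, -0.0], [-0.988, 0.156, -0.0], [0.0, 0.0, -1.0]]
ft_force: [0.0, 0.8, -0.4]
opening: 0.217
grip_force: 61.3
```

{"api": "arm_command", "payload": {"moves": [{"translation": [0,0,0],"twist": [0,0,0],"claw": 0},{"translation": [0,0,-0.07],"twist": [0,0,0],"claw": 0},{"translation": [-0.02,0,-0.14],"twist": [0,0,0],"claw": 0},{"translation": [-0.05,0,-0.2],"twist": [0,0,0],"claw": 0},{"translation": [-0.08,0,-0.26],"twist": [0,0,0],"claw": 0},{"translation": [-0.11,0,-0.32],"twist": [0,0,0],"claw": 0},{"translation": [-0.14,0,-0.37],"twist": [0,0,0],"claw": 0},{"translation": [-0.17,0,-0.42],"twist": [0,0,0],"claw": 0},{"translation": [-0.17,0,-0.42],"twist": [0,0,0],"claw": 0}], "squeeze": 120}}

```text
time_s: 7.1
ee_pos: [0.479, 0.0843, 0.1857]
tool_rot: [[-0.156, -0.988, 0.001], [-0.988, 0.156, 0.001], [-0.002, -0.001, -1.0]]
ft_force: [-0.6, -0.5, -2.3]
opening: 0.198
grip_force: 120.8
```

```bash
python3 - <<'E'
from h import *
c=ctrl.get_calibration("side");im=ctrl.read_camera("side")
a=cv2.resize(im[120:270,190:340],None,fx=4,fy=4,interpolation=3)
w=ctrl.read_camera("wrist");b=w[:190,200:440]
o=np.zeros((600,800,3),np.uint8);o[:,:600]=a;o[:160,600:]=cv2.resize(b,(200,160));cv2.imwrite("pics/s5.png",o)
E
```

```text
(no output)
```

View pics/s5.png

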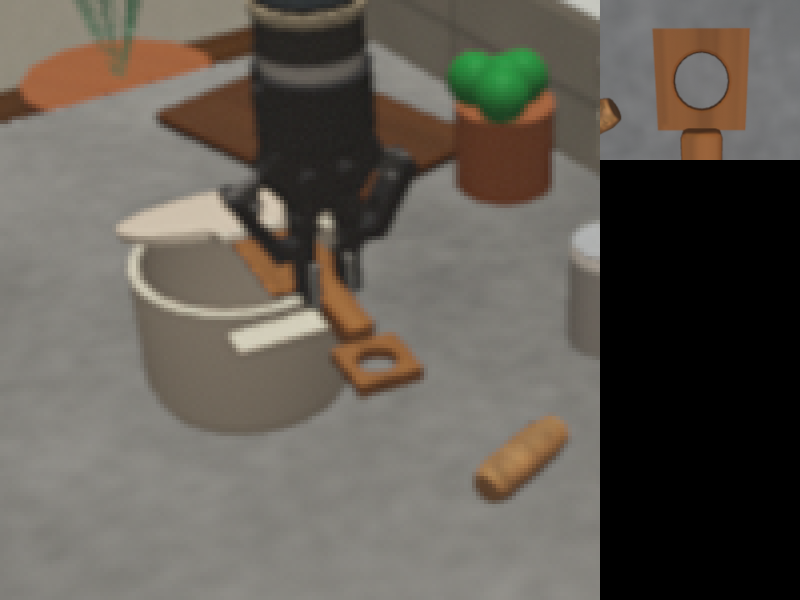

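The lid is up about 0.35 rad on the blade, and the spatula is still straight. I'll push it wider open with the blade.

{"api": "arm_command", "payload": {"moves": [{"translation": [-0.12,0,-0.09],"twist": [0,0,0],"claw": 0},{"translation": [-0.24,0,-0.16],"twist": [0,0,0],"claw": 0},{"translation": [-0.38,0,-0.22],"twist": [0,0,0],"claw": 0},{"translation": [-0.527,0,-0.275],"twist": [0,0,0],"claw": 0},{"translation": [-0.63,0,-0.3],"twist": [0,0,0],"claw": 0},{"translation": [-0.74,0,-0.327],"twist": [0,0,0],"claw": 0},{"translation": [-0.8,0,-0.335],"twist": [0,0,0],"claw": 0},{"translation": [-0.86,0,-0.335],"twist": [0,0,0],"claw": 0},{"translation": [-0.935,0,-0.347],"twist": [0,0,0],"claw": 0},{"translation": [-0.935,0,-0.347],"twist": [0,0,0],"claw": 0}]}}

```text
time_s: 8.45
ee_pos: [0.5008, 0.2238, 0.2369]
tool_rot: [[-0.156, -0.988, 0.0], [-0.988, 0.156, 0.003], [-0.003, 0.0, -1.0]]
ft_force: [0.3, -0.2, -1.3]
opening: 0.192
grip_force: 121.0
```

{"api": "arm_command", "payload": {"moves": [{"translation": [0.4,0,0],"twist": [0,0,0],"claw": 0},{"translation": [0.9,0,0],"twist": [0,0,0],"claw": 0},{"translation": [0.98,0,0],"twist": [0,0,0],"claw": 0},{"translation": [0.98,0,0],"twist": [0,0,0],"claw": 0}]}}

```text
time_s: 8.95
ee_pos: [0.4777, 0.0761, 0.2371]
tool_rot: [[-0.16, -0.987, 0.001], [-0.987, 0.16, 0.002], [-0.002, -0.001, -1.0]]
ft_force: [-0.5, 0.4, -0.7]
opening: 0.195
grip_force: 121.0
```

{"api": "arm_command", "payload": {"moves": [{"translation": [0.5,0,-0.2],"twist": [0,0,0],"claw": 0},{"translation": [0.9,0,-0.2],"twist": [0,0,0],"claw": 0},{"translation": [0.98,0,-0.2],"twist": [0,0,0],"claw": 0}]}}

```text
time_s: 9.32
ee_pos: [0.4552, -0.0695, 0.2677]
tool_rot: [[-0.158, -0.987, 0.003], [-0.987, 0.158, 0.001], [-0.001, -0.003, -1.0]]
ft_force: [1.1, -0.1, -1.8]
opening: 0.195
grip_force: 121.0
```

```bash
python3 - <<'E'
from h import *
import pickle
im=ctrl.read_camera("side");t=ctrl.read_camera("top")
o=np.zeros((560,800,3),np.uint8);o[:400,:640]=im;cv2.imwrite("pics/side6.png",im);cv2.imwrite("pics/top6.png",t)
o=np.vstack([cv2.resize(im[100:390,200:500],(580,560)) ]);o2=cv2.resize(t[140:280,200:255],(220,560));cv2.imwrite("pics/m6.png",np.hstack([o,o2]))
s=ctrl.read_state();print(s["time_s"],s["ee_pos"],s["joint_pos"])
E
```

```text
9.425 [ 0.45515267 -0.06949345  0.26713278] [-1.70784432e+01 -6.23159572e+00  1.02019542e+00  9.71686403e+01
  6.18776648e-02 -9.78920174e+01]
```

View pics/m6.png

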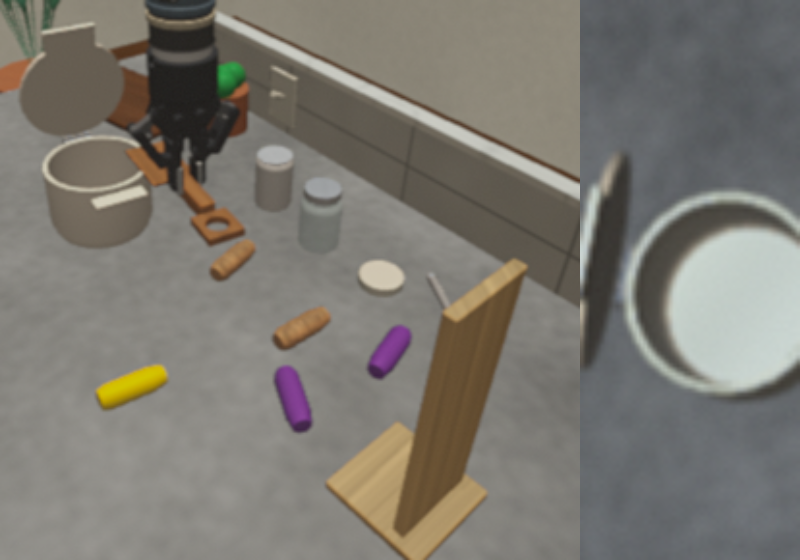

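The lid stands open at about 1.4 rad and the spatula is clear of it. Side pixels still show both cobs in place, and the peg tip is at about (422,241). Next I'll measure the stand.

```bash
python3 - <<'E'
from h import *
t=cv2.imread("pics/top6.png");s=cv2.imread("pics/side6.png")
a=cv2.resize(t[175:245,400:475],None,fx=5,fy=5,interpolation=3)
b=cv2.resize(s[225:400,362:482],None,fx=3.4,fy=3.4,interpolation=3)
o=np.zeros((600,800,3),np.uint8);o[:350,:375]=a;o[:b.shape[0],385:385+b.shape[1]]=b;cv2.imwrite("pics/m7.png",o)
E
```

```text
(no output)
```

View pics/m7.png

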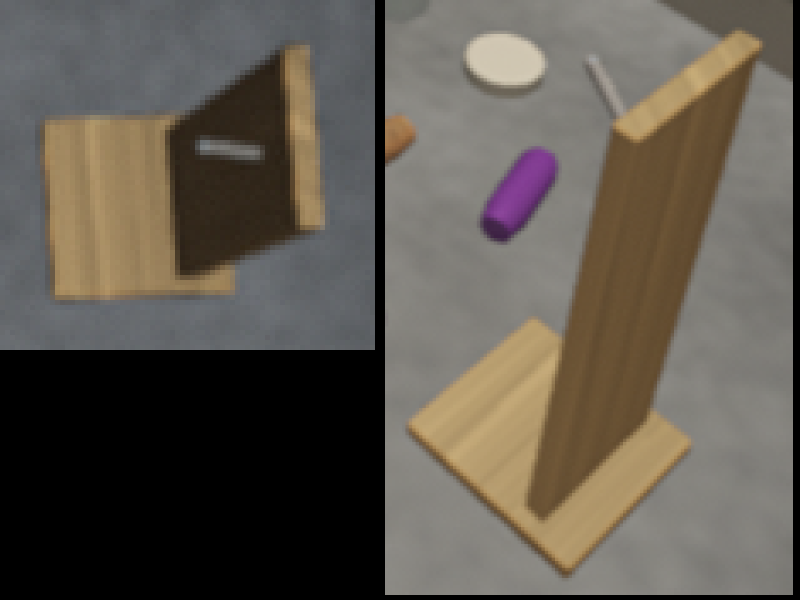

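Crop pixels, top view: foot corners (44,120), (55,300) and (235,293); board top edge (285,50)–(297,228); peg from tip (197,145) to root (262,153). Crop pixels, side view: foot corners (408,427), (533,320), (690,443) and (567,573); peg tip (592,58).

```bash
cat > stand.py <<'E'
from h import *
from scipy.optimize import least_squares
ct,cs=[ctrl.get_calibration(n) for n in("top","side")]
T=[((-.065,.065,.014),(44,120)),((-.065,-.065,.014),(55,300)),((.065,-.065,.014),(235,293)),((.022,.055,.33),(285,50)),((.022,-.055,.33),(297,230)),((.038,.055,.33),(308,46)),((.038,-.055,.33),(322,228)),((-.024,0,.306),(197,145)),((.022,0,.26),(262,153))]
S=[((-.065,-.065,.014),(408,427)),((-.065,.065,.014),(533,320)),((.065,.065,.014),(690,443)),((.065,-.065,.014),(567,573)),((.022,-.055,.33),(617,118)),((.022,.055,.33),(740,32)),((.038,-.055,.33),(638,140)),((.038,.055,.33),(760,45)),((-.024,0,.306),(592,58))]
T=[(np.array(a),(np.array(b)+.5)/5-.5+[400,175]) for a,b in T]
S=[(np.array(a),(np.array(b)-[385,0]+.5)/3.4-.5+[362,225]) for a,b in S]
def W(p,a): return Ro.from_euler('z',p[2]).as_matrix()@a+[p[0],p[1],0]
def res(p,sets): return np.concatenate([proj(c,W(p,a))-b for c,L in sets for a,b in L])
for sets in([(ct,T)],[(cs,S)],[(ct,T),(cs,S)]):
    r=least_squares(res,[.52,-.4,-1.57],args=(sets,),loss='soft_l1'); print(r.x,np.degrees(r.x[2]),np.round(np.abs(r.fun).max(),1))
st=r.x
E
python3 - <<'E'
from stand import *
print("root",W(st,[.022,0,.26]),"tip",W(st,[-.024,0,.306]))
print("tip tri",tri([(ct,T[-2][1]),(cs,S[-1][1])]))
E
```

```text
[ 0.51958207 -0.39495469 -1.52477413] -87.36312231270274 0.9
[ 0.51926232 -0.39816292 -1.51594166] -86.85705891779591 2.2
[ 0.51974994 -0.39702419 -1.51953292] -87.0628228799369 2.7
root [ 0.52087724 -0.41899529  0.26      ] tip [ 0.51852016 -0.37305572  0.306     ]
tip tri (array([ 0.52056514, -0.36960775,  0.30610797]), [[0.4, -0.4], [-1.0, 0.1]])
```

```bash
cat > hang.py <<'E'
from h import *
tip=np.array([.5195,-.371,.306]);F=np.array([-.051,.9987,0]);U=np.array([0,0,1.]);u=(F+U)/2**.5
def pose(eye,tilt):
    a=np.radians(tilt); z=-(np.sin(a)*F+np.cos(a)*U); x=-np.cos(a)*F+np.sin(a)*U
    R=np.column_stack([x,np.cross(z,x),z]); return eye-R@[.0772,0,.003],R
E
python3 - <<'E'
from hang import *
p,R=pose(tip+.035*u,45);print(p,rel(p,R))
E
```

```text
[ 0.51534561 -0.2896472   0.27828141] ([1.385, -0.631, -0.075], [0.0259, 0.2493, -0.064])
```

{"api": "arm_command", "payload": {"moves": [{"translation": [0,0,-0.2],"twist": [0.026,0.25,-0.064],"claw": 0},{"translation": [0.1,-0.1,-0.3],"twist": [0.026,0.25,-0.064],"claw": 0},{"translation": [0.3,-0.2,-0.3],"twist": [0.026,0.25,-0.064],"claw": 0},{"translation": [0.5,-0.3,-0.3],"twist": [0.026,0.25,-0.064],"claw": 0},{"translation": [0.7,-0.4,-0.3],"twist": [0.026,0.25,-0.064],"claw": 0},{"translation": [0.8,-0.5,-0.3],"twist": [0.026,0.25,-0.064],"claw": 0},{"translation": [0.8,-0.5,-0.3],"twist": [0.026,0.25,-0.064],"claw": 0}]}}

```text
time_s: 10.3
ee_pos: [0.5106, -0.1971, 0.3105]
tool_rot: [[0.04, -0.998, 0.038], [-0.706, -0.056, -0.706], [0.707, 0.002, -0.707]]
ft_force: [0.2, 0.1, -0.5]
opening: 0.194
grip_force: 121.1
```

```bash
python3 - <<'E'
from hang import *
p,R=pose(tip+.035*u,45);print(rel(p,R)); print(ctrl.read_state()["joint_pos"])
E
```

```text
([0.285, 0.002, 0.589], [-0.0007, -0.0, 0.0014])
[  -4.76763785   -3.54475032   -2.20120576   83.55126227  -44.46843499
 -101.17744589]
```

{"api": "arm_command", "payload": {"moves": [{"translation": [0.285,0.002,0.2],"twist": [0,0,0],"claw": 0},{"translation": [0.285,0.002,0.4],"twist": [0,0,0],"claw": 0},{"translation": [0.285,0.002,0.589],"twist": [0,0,0],"claw": 0},{"translation": [0.285,0.002,0.589],"twist": [0,0,0],"claw": 0},{"translation": [0.285,0.002,0.589],"twist": [0,0,0],"claw": 0}]}}

```text
time_s: 10.92
ee_pos: [0.515, -0.29, 0.2804]
tool_rot: [[0.04, -0.998, 0.039], [-0.704, -0.056, -0.708], [0.709, 0.001, -0.706]]
ft_force: [-0.7, 0.1, -1.0]
opening: 0.194
grip_force: 121.1
```

```bash
python3 - <<'E'
from hang import *
c=ctrl.get_calibration("wrist");w=ctrl.read_camera("wrist");s=ctrl.read_state();R=s["tool_rot"]
cv2.imwrite("pics/w8.png",np.hstack([w[:300,100:500],ctrl.read_camera("side")[100:400,240:640]]))
print("eye",proj(c,s["ee_pos"]+R@[.0772,0,-.002])-[100,0],"pegtip",proj(c,tip)-[100,0],"root",proj(c,tip-.065*u)-[100,0], "eye world",s["ee_pos"]+R@[.0772,0,.003])
E
```

```text
eye [219.99874925  95.28417588] pegtip [221.09488544  98.04783641] root [221.61941336  95.16591903] eye world [ 0.51847656 -0.34660674  0.33366471]
```

View pics/w8.png

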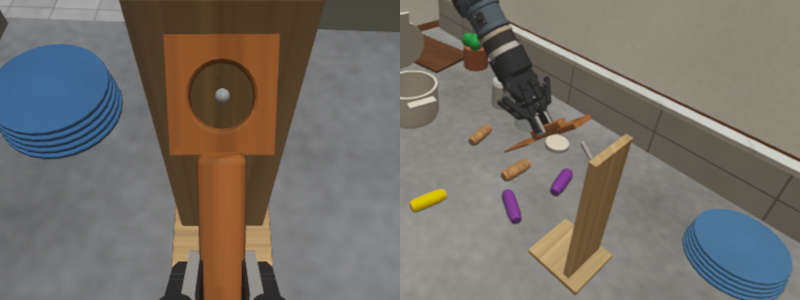

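The wrist view shows the peg tip at (221,95), centred in the eye hole. I'm advancing.

{"api": "arm_command", "payload": {"moves": [{"translation": [0,0,0.1],"twist": [0,0,0],"claw": 0},{"translation": [0,0,0.2],"twist": [0,0,0],"claw": 0},{"translation": [0,0,0.3],"twist": [0,0,0],"claw": 0},{"translation": [0,0,0.4],"twist": [0,0,0],"claw": 0},{"translation": [0,0,0.433],"twist": [0,0,0],"claw": 0},{"translation": [0,0,0.433],"twist": [0,0,0],"claw": 0}]}}

```text
time_s: 11.78
ee_pos: [0.5172, -0.337, 0.2345]
tool_rot: [[0.039, -0.999, 0.038], [-0.704, -0.055, -0.708], [0.709, 0.001, -0.705]]
ft_force: [-0.5, -0.2, -0.7]
opening: 0.197
grip_force: 121.1
```

```bash
python3 - <<'E'
from hang import *
root=tip-.065*u
for a in (60,75):
    p,R=pose(root+.035*u,a);print(a,p,rel(p,R))
p,R=pose(root+.030*u-.007*U,75);print(p,rel(p,R))
E
```

```text
60 [ 0.51848077 -0.35104111  0.21942964] ([-0.005, -0.004, 0.138], [-0.0006, 0.0824, 0.001])
75 [ 0.51941506 -0.36933676  0.21099378] ([0.041, -0.003, 0.264], [-0.0008, 0.1658, 0.0009])
[ 0.51959538 -0.3728677   0.20045825] ([0.008, -0.003, 0.33], [-0.0008, 0.1658, 0.0009])
```

{"api": "arm_command", "payload": {"moves": [{"translation": [0,0,0.07],"twist": [0,0.04,0],"claw": 0},{"translation": [-0.005,0,0.138],"twist": [0,0.082,0],"claw": 0},{"translation": [0.02,0,0.2],"twist": [0,0.125,0],"claw": 0},{"translation": [0.04,0,0.264],"twist": [0,0.166,0],"claw": 0},{"translation": [0.04,0,0.264],"twist": [0,0.166,0],"claw": 0},{"translation": [0.008,0,0.33],"twist": [0,0.166,0],"claw": 0},{"translation": [0.008,0,0.33],"twist": [0,0.166,0],"claw": 0},{"translation": [0.008,0,0.33],"twist": [0,0.166,0],"claw": 0}]}}

```text
time_s: 12.78
ee_pos: [0.5194, -0.3734, 0.201]
tool_rot: [[0.014, -0.999, 0.052], [-0.258, -0.054, -0.965], [0.966, 0.0, -0.258]]
ft_force: [1.2, 0.4, -2.0]
opening: 0.2
grip_force: 121.1
```

Forces are low, so I'll release.

{"api": "arm_command", "payload": {"moves": [{"translation": [0,0,0],"twist": [0,0,0],"claw": 0.4},{"translation": [0,0,0],"twist": [0,0,0],"claw": 0.45},{"translation": [0,0,0],"twist": [0,0,0],"claw": 0.5},{"translation": [0,0,0],"twist": [0,0,0],"claw": 0.6},{"translation": [0,0,0],"twist": [0,0,0],"claw": 0.6},{"translation": [0,0,-0.2],"twist": [0,0,0],"claw": 0.6},{"translation": [0,0,-0.5],"twist": [0,0,0],"claw": 0.6},{"translation": [0,0,-0.9],"twist": [0,0,0],"claw": 0.7},{"translation": [0,0,-0.9],"twist": [0,0,0],"claw": 0.7}], "squeeze": 60}}

```text
time_s: 13.9
ee_pos: [0.5124, -0.2414, 0.2359]
tool_rot: [[0.015, -0.998, 0.054], [-0.258, -0.056, -0.965], [0.966, 0.001, -0.258]]
ft_force: [1.1, 0.1, 0.1]
opening: 0.696
grip_force: 0.0
```

```bash
python3 - <<'E'
from hang import *
w=ctrl.read_camera("wrist");im=ctrl.read_camera("side");cv2.imwrite("pics/side9.png",im);t=ctrl.read_camera("top");cv2.imwrite("pics/top9.png",t)
cv2.imwrite("pics/w9.png",np.hstack([w[:300,120:520],im[100:400,240:640]]))
ct,cs=[ctrl.get_calibration(n) for n in("top","side")]
# brown cobs by colour in top & side
for n,c,g in(("top",ct,t),("side",cs,im)):
    h=cv2.cvtColor(g,cv2.COLOR_BGR2HSV);m=((h[...,0]>5)&(h[...,0]<18)&(h[...,1]>80)&(g[...,2]>80)).astype(np.uint8)
    k,l,st,ce=cv2.connectedComponentsWithStats(m)
    for i in range(1,k):
        if 60<st[i,4]<900:
            P=plane(c,ce[i],.017 if n=="side" else .03)
            if .25<P[0]<.75 and -.4<P[1]<.4: print(n,ce[i],st[i],np.round(P,3))
E
```

```text
top [306.5398773  187.44785276] [301 178  13  20 163] [0.614 0.041 0.03 ]
top [355.29896907 188.94845361] [352 182   9  15  97] [ 0.611 -0.135  0.03 ]
side [316.71176471 236.76470588] [309 229  18  16 170] [0.592 0.035 0.017]
side [355.42898551 269.27826087] [342 259  29  22 345] [ 0.593 -0.139  0.017]
```

View pics/w9.png

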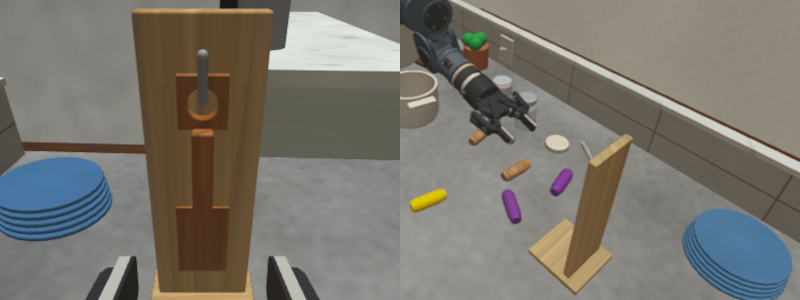

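The wrist view shows the spatula hanging straight by its eye on the peg (eye at (203,103), blade down against the board). The side view shows both cobs in place. Next I'll go above cob B with the tool pointing down.

```bash
python3 - <<'E'
from h import *
print(rel([.59,-.14,.27],down(89)))
E
```

```text
([0.055, -0.551, -0.689], [-0.3375, -0.3138, 0.4399])
```

{"api": "arm_command", "payload": {"moves": [{"translation": [0.055,-0.1,-0.4],"twist": [-0.3375,-0.314,0.44],"claw": 0.7},{"translation": [0.055,-0.2,-0.6],"twist": [-0.3375,-0.314,0.44],"claw": 0.7},{"translation": [0.055,-0.3,-0.69],"twist": [-0.3375,-0.314,0.44],"claw": 0.8},{"translation": [0.055,-0.4,-0.69],"twist": [-0.3375,-0.314,0.44],"claw": 0.8},{"translation": [0.055,-0.551,-0.69],"twist": [-0.3375,-0.314,0.44],"claw": 0.8},{"translation": [0.055,-0.551,-0.69],"twist": [-0.3375,-0.314,0.44],"claw": 0.8},{"translation": [0.055,-0.551,-0.69],"twist": [-0.3375,-0.314,0.44],"claw": 0.8},{"translation": [0.055,-0.551,-0.69],"twist": [-0.3375,-0.314,0.44],"claw": 0.8},{"translation": [0.055,-0.551,-0.69],"twist": [-0.3375,-0.314,0.44],"claw": 0.8},{"translation": [0.055,-0.551,-0.69],"twist": [-0.3375,-0.314,0.44],"claw": 0.8}]}}

```text
time_s: 15.3
ee_pos: [0.5901, -0.1422, 0.2687]
tool_rot: [[-0.958, -0.248, -0.146], [-0.216, 0.954, -0.207], [0.19, -0.166, -0.968]]
ft_force: [-0.7, -0.3, -0.9]
opening: 0.8
grip_force: 0.0
```

```bash
cat > cob.py <<'E'
from h import *
def cobs():
    "brown cobs seen by the wrist camera: (x,y,yaw deg) on the plane z=.02"
    c=ctrl.get_calibration("wrist");g=ctrl.read_camera("wrist");out=[]
    h=cv2.cvtColor(g,cv2.COLOR_BGR2HSV);m=((h[...,0]>4)&(h[...,0]<19)&(h[...,1]>80)).astype(np.uint8)
    m=cv2.morphologyEx(m,cv2.MORPH_CLOSE,np.ones((5,5),np.uint8));k,l,st,_=cv2.connectedComponentsWithStats(m)
    for i in range(1,k):
        if st[i,4]<500: continue
        ys,xs=np.nonzero(l==i); P=np.array([plane(c,(x,y),.02)[:2] for x,y in zip(xs[::3],ys[::3])])
        ce,(w,hh),_=cv2.minAreaRect((P*1000).astype(np.float32)); b=cv2.boxPoints(cv2.minAreaRect((P*1000).astype(np.float32)))
        e=max((b[1]-b[0],b[2]-b[1]),key=np.linalg.norm); a=np.degrees(np.arctan2(e[1],e[0]))
        out.append((ce[0]/1000,ce[1]/1000,(a+90)%180-90)); print(np.round(out[-1],3),"size",round(w),round(hh),"bbox",st[i])
    return out,g
E
python3 - <<'E'
from cob import *
o,g=cobs();cv2.imwrite("pics/w10.png",g)
s=ctrl.read_state();print(s["joint_pos"])
print(rel([.59,-.14,.27],down(89)))
E
```

```text
[  0.514  -0.492 -84.699] size 162 337 bbox [    0     0   236   154 25777]
[ 0.594 -0.14  -0.065] size 32 91 bbox [ 339  166   40   76 1940]
[ 0.61   0.039 16.843] size 94 35 bbox [ 489  220   35   81 2473]
[-13.2046949   23.39636169  33.31499159 105.33136289 -13.53123457
 -25.78291631]
([-0.013, 0.034, -0.0], [-0.0614, -0.0529, 0.0786])
```

{"api": "arm_command", "payload": {"moves": [{"translation": [0,0.03,0.3],"twist": [-0.0614,-0.0529,0.0786],"claw": 0.8},{"translation": [0,0.03,0.5],"twist": [-0.0614,-0.0529,0.0786],"claw": 0.8},{"translation": [0,0.03,0.6],"twist": [-0.0614,-0.0529,0.0786],"claw": 0.8},{"translation": [0,0.03,0.6],"twist": [-0.0614,-0.0529,0.0786],"claw": 0.8}]}}

```text
time_s: 15.85
ee_pos: [0.5738, -0.1555, 0.1801]
tool_rot: [[-1.0, 0.005, -0.012], [0.005, 1.0, -0.002], [0.012, -0.002, -1.0]]
ft_force: [0.1, 0.8, -0.6]
opening: 0.799
grip_force: 0.0
```

```bash
python3 - <<'E'
from cob import *
o,g=cobs();cv2.imwrite("pics/w11.png",g)
b=min(o,key=lambda q:np.hypot(q[0]-.594,q[1]+.14)); print(rel([b[0],b[1],.008],down(90+b[2])))
E
```

```text
[  0.521  -0.392 -86.741] size 128 140 bbox [    0    42   146   158 19399]
[ 0.594 -0.14   1.439] size 95 32 bbox [ 321  153   36   96 3104]
[ 0.609  0.037 16.362] size 100 36 bbox [ 500  168   46   94 3431]
([-0.136, 0.103, 1.157], [-0.0009, -0.0029, -0.0094])
```

{"api": "arm_command", "payload": {"moves": [{"translation": [-0.136,0.103,0.3],"twist": [0,-0.003,-0.009],"claw": 0.8},{"translation": [-0.136,0.103,0.7],"twist": [0,-0.003,-0.009],"claw": 0.8},{"translation": [-0.136,0.103,1.0],"twist": [0,-0.003,-0.009],"claw": 0.8},{"translation": [-0.136,0.103,1.0],"twist": [0,-0.003,-0.009],"claw": 0.8}]}}

```text
time_s: 16.4
ee_pos: [0.5917, -0.1382, 0.028]
tool_rot: [[-1.0, -0.025, -0.007], [-0.025, 1.0, 0.0], [0.007, 0.0, -1.0]]
ft_force: [-0.2, -0.2, -0.0]
opening: 0.796
grip_force: 0.0
```

{"api": "arm_command", "payload": {"moves": [{"translation": [0,0,0.15],"twist": [0,0,0],"claw": 0.8},{"translation": [0,0,0.15],"twist": [0,0,0],"claw": 0.5},{"translation": [0,0,0.15],"twist": [0,0,0],"claw": 0.2},{"translation": [0,0,0.15],"twist": [0,0,0],"claw": 0},{"translation": [0,0,0.15],"twist": [0,0,0],"claw": 0},{"translation": [0,0,0.15],"twist": [0,0,0],"claw": 0},{"translation": [0,0,-0.4],"twist": [0,0,0],"claw": 0},{"translation": [0,0,-0.85],"twist": [0,0,0],"claw": 0},{"translation": [0,0,-1.0],"twist": [0,0,0],"claw": 0}], "squeeze": 40}}

```text
time_s: 17.52
ee_pos: [0.5942, -0.1404, 0.1854]
tool_rot: [[-1.0, -0.022, 0.004], [-0.022, 1.0, -0.003], [-0.004, -0.003, -1.0]]
ft_force: [1.0, 0.4, -0.9]
opening: 0.388
grip_force: 40.1
```

```bash
python3 - <<'E'
from h import *
print(rel([.4935,.24,.26],down(81)),ctrl.read_state()["opening"])
E
```

```text
([0.614, 2.549, -0.508], [-0.0009, 0.0013, 0.0569]) 0.3875928275466256
```

{"api": "arm_command", "payload": {"moves": [{"translation": [0.1,0.3,-0.5],"twist": [0,0,0.057],"claw": 0},{"translation": [0.2,0.65,-0.5],"twist": [0,0,0.057],"claw": 0},{"translation": [0.2,0.95,-0.5],"twist": [0,0,0.057],"claw": 0},{"translation": [0.2,0.95,-0.5],"twist": [0,0,0.057],"claw": 0}]}}

```text
time_s: 18.02
ee_pos: [0.5603, 0.0052, 0.2581]
tool_rot: [[-0.988, 0.151, 0.003], [0.151, 0.988, -0.001], [-0.003, -0.001, -1.0]]
ft_force: [0.5, -0.2, -1.3]
opening: 0.386
grip_force: 40.1
```

```bash
python3 - <<'E'
from h import *
print(rel([.5042,.2545,.26],down(81)))
E
```

```text
([0.621, 1.586, -0.016], [-0.0002, 0.0011, 0.0017])
```

{"api": "arm_command", "payload": {"moves": [{"translation": [0.2,0.3,-0.016],"twist": [0,0,0.002],"claw": 0},{"translation": [0.4,0.6,-0.016],"twist": [0,0,0.002],"claw": 0},{"translation": [0.6,0.95,-0.016],"twist": [0,0,0.002],"claw": 0},{"translation": [0.62,0.95,-0.016],"twist": [0,0,0.002],"claw": 0}]}}

```text
time_s: 18.52
ee_pos: [0.4896, 0.1595, 0.2585]
tool_rot: [[-0.987, 0.158, 0.0], [0.158, 0.987, -0.001], [-0.0, -0.001, -1.0]]
ft_force: [-0.0, -0.1, -1.3]
opening: 0.388
grip_force: 40.2
```

{"api": "arm_command", "payload": {"moves": [{"translation": [0,0.35,0],"twist": [0,0,0],"claw": 0},{"translation": [0,0.636,0.1],"twist": [0,0,0],"claw": 0},{"translation": [0,0.636,0.5],"twist": [0,0,0],"claw": 0},{"translation": [0,0.636,0.9],"twist": [0,0,0],"claw": 0},{"translation": [0,0.636,1.0],"twist": [0,0,0],"claw": 0},{"translation": [0,0.636,1.0],"twist": [0,0,0],"claw": 0}]}}

```text
time_s: 19.27
ee_pos: [0.5067, 0.2498, 0.1079]
tool_rot: [[-0.986, 0.164, -0.001], [0.164, 0.986, -0.003], [0.0, -0.003, -1.0]]
ft_force: [1.1, 0.6, 0.1]
opening: 0.383
grip_force: 40.2
```

{"api": "arm_command", "payload": {"moves": [{"translation": [0,0,0.1],"twist": [0,0,0],"claw": 0},{"translation": [0,0,0.2],"twist": [0,0,0],"claw": 0},{"translation": [0,0,0.2],"twist": [0,0,0],"claw": 0.5},{"translation": [0,0,0.2],"twist": [0,0,0],"claw": 0.55},{"translation": [0,0,0.2],"twist": [0,0,0],"claw": 0.55},{"translation": [0,0,-0.2],"twist": [0,0,0],"claw": 0.55},{"translation": [0,0,-0.6],"twist": [0,0,0],"claw": 0.6},{"translation": [0,-0.2,-0.9],"twist": [0,0,0],"claw": 0.8},{"translation": [0,-0.5,-0.95],"twist": [0,0,0],"claw": 0.8},{"translation": [0,-0.8,-0.95],"twist": [0,0,0],"claw": 0.8}]}}

```text
time_s: 20.52
ee_pos: [0.4878, 0.1321, 0.2535]
tool_rot: [[-0.987, 0.162, 0.006], [0.162, 0.987, -0.001], [-0.006, -0.0, -1.0]]
ft_force: [0.7, -0.4, -0.6]
opening: 0.798
grip_force: 0.0
```

```bash
python3 - <<'E'
from cob import *
o,g=cobs()
cv2.imwrite("pics/w12.png",g)
print(rel([.608,.038,.12],down(103)))
E
```

```text
[  0.506   0.25  -13.271] size 34 93 bbox [ 410  119   38   82 2274]
[ 0.608  0.038 16.364] size 97 35 bbox [ 237  232   51   68 1765]
[ 0.804  0.472 30.502] size 207 98 bbox [ 564  279   76  121 4499]
([-0.894, -0.447, 0.892], [-0.0022, 0.0009, -0.1253])
```

{"api": "arm_command", "payload": {"moves": [{"translation": [-0.3,-0.15,0],"twist": [0,0,-0.125],"claw": 0.8},{"translation": [-0.6,-0.3,0.2],"twist": [0,0,-0.125],"claw": 0.8},{"translation": [-0.89,-0.447,0.5],"twist": [0,0,-0.125],"claw": 0.8},{"translation": [-0.89,-0.447,0.8],"twist": [0,0,-0.125],"claw": 0.8},{"translation": [-0.89,-0.447,0.8],"twist": [0,0,-0.125],"claw": 0.8}]}}

```text
time_s: 21.2
ee_pos: [0.6037, 0.0446, 0.125]
tool_rot: [[-0.974, -0.226, -0.012], [-0.226, 0.974, -0.001], [0.012, 0.002, -1.0]]
ft_force: [-0.7, -0.4, 0.5]
opening: 0.8
grip_force: 0.0
```

```bash
python3 - <<'E'
from cob import *
o,g=cobs()
b=min(o,key=lambda q:np.hypot(q[0]-.608,q[1]-.038)); print(rel([b[0],b[1],.008],down(90+b[2])))
E
```

```text
[ 0.61   0.038 15.993] size 96 33 bbox [ 288  144   46  118 4642]
([-0.019, -0.048, 0.807], [-0.0, -0.0016, -0.016])
```

{"api": "arm_command", "payload": {"moves": [{"translation": [-0.02,-0.048,0.3],"twist": [0,0,-0.013],"claw": 0.8},{"translation": [-0.02,-0.048,0.6],"twist": [0,0,-0.013],"claw": 0.8},{"translation": [-0.02,-0.048,0.79],"twist": [0,0,-0.013],"claw": 0.7},{"translation": [-0.02,-0.048,0.79],"twist": [0,0,-0.013],"claw": 0.4},{"translation": [-0.02,-0.048,0.79],"twist": [0,0,-0.013],"claw": 0.1},{"translation": [-0.02,-0.048,0.79],"twist": [0,0,-0.013],"claw": 0},{"translation": [-0.02,-0.048,0.79],"twist": [0,0,-0.013],"claw": 0},{"translation": [-0.02,-0.048,0.79],"twist": [0,0,-0.013],"claw": 0},{"translation": [-0.02,-0.048,0.4],"twist": [0,0,0],"claw": 0},{"translation": [-0.02,-0.048,0.0],"twist": [0,0,0],"claw": 0}]}}

```text
time_s: 22.5
ee_pos: [0.6112, 0.0384, 0.1314]
tool_rot: [[-0.974, -0.227, -0.002], [-0.227, 0.974, -0.002], [0.002, -0.001, -1.0]]
ft_force: [1.5, -0.0, -0.0]
opening: 0.379
grip_force: 43.9
```

{"api": "arm_command", "payload": {"moves": [{"translation": [0.1,0,-0.3],"twist": [0,0,0.06],"claw": 0},{"translation": [0.3,0.2,-0.7],"twist": [0,0,0.12],"claw": 0},{"translation": [0.6,0.5,-0.9],"twist": [0,0,0.12],"claw": 0},{"translation": [0.85,0.8,-0.9],"twist": [0,0,0.12],"claw": 0},{"translation": [0.85,0.8,-0.9],"twist": [0,0,0.12],"claw": 0}]}}

```text
time_s: 23.12
ee_pos: [0.4588, 0.1282, 0.2682]
tool_rot: [[-0.99, 0.144, 0.004], [0.144, 0.99, -0.001], [-0.004, -0.0, -1.0]]
ft_force: [1.5, -0.6, -0.6]
opening: 0.383
grip_force: 43.9
```

```bash
python3 - <<'E'
from h import *
print(rel([.5096,.287,.26],down(81)),ctrl.read_state()["opening"])
E
```

```text
([-0.182, 1.096, 0.055], [-0.0001, 0.0011, 0.0039]) 0.3825003096584544
```

{"api": "arm_command", "payload": {"moves": [{"translation": [-0.1,0.35,0],"twist": [0,0,0.004],"claw": 0},{"translation": [-0.18,0.7,0],"twist": [0,0,0.004],"claw": 0},{"translation": [-0.18,1.0,0],"twist": [0,0,0.004],"claw": 0},{"translation": [-0.18,1.0,0],"twist": [0,0,0.004],"claw": 0}]}}

```text
time_s: 23.62
ee_pos: [0.51, 0.2732, 0.2638]
tool_rot: [[-0.988, 0.156, -0.001], [0.156, 0.988, -0.002], [0.001, -0.002, -1.0]]
ft_force: [-0.1, 0.3, -0.5]
opening: 0.378
grip_force: 43.9
```

{"api": "arm_command", "payload": {"moves": [{"translation": [0,0.1,0.3],"twist": [0,0,0],"claw": 0},{"translation": [0,0.1,0.7],"twist": [0,0,0],"claw": 0},{"translation": [0,0.1,1.0],"twist": [0,0,0],"claw": 0},{"translation": [0,0.1,1.0],"twist": [0,0,0],"claw": 0},{"translation": [0,0.1,1.0],"twist": [0,0,0],"claw": 0}]}}

```text
time_s: 24.25
ee_pos: [0.5134, 0.2852, 0.1177]
tool_rot: [[-0.987, 0.161, 0.003], [0.161, 0.987, -0.001], [-0.003, -0.001, -1.0]]
ft_force: [0.5, -0.4, 0.1]
opening: 0.382
grip_force: 44.7
```

{"api": "arm_command", "payload": {"moves": [{"translation": [0,0,0.2],"twist": [0,0,0],"claw": 0},{"translation": [0,0,0.2],"twist": [0,0,0],"claw": 0.5},{"translation": [0,0,0.2],"twist": [0,0,0],"claw": 0.55},{"translation": [0,0,0.2],"twist": [0,0,0],"claw": 0.55},{"translation": [0,0,-0.2],"twist": [0,0,0],"claw": 0.55},{"translation": [0,0,-0.6],"twist": [0,0,0],"claw": 0.55},{"translation": [0,-0.2,-0.8],"twist": [0,0,0],"claw": 0.5},{"translation": [0,-0.5,-0.8],"twist": [0,0,0],"claw": 0.2},{"translation": [0,-0.9,-0.8],"twist": [0,0,0],"claw": 0},{"translation": [0,-0.9,-0.8],"twist": [0,0,0],"claw": 0}]}}

```text
time_s: 25.5
ee_pos: [0.4904, 0.1495, 0.2374]
tool_rot: [[-0.986, 0.165, 0.003], [0.165, 0.986, -0.002], [-0.003, -0.002, -1.0]]
ft_force: [-0.0, 0.6, 0.6]
opening: 0.0
grip_force: 0.0
```

```bash
python3 - <<'E'
from h import *
im=ctrl.read_camera("side");t=ctrl.read_camera("top");w=ctrl.read_camera("wrist")
o=np.zeros((600,800,3),np.uint8);o[:360,:576]=cv2.resize(im,(576,360));o[360:600,:384]=cv2.resize(t,(384,240));o[360:600,400:784]=cv2.resize(w,(384,240));cv2.imwrite("pics/m13.png",o)
print(ctrl.read_state()["ee_pos"],ctrl.read_state()["joint_pos"])
E
```

```text
[0.49095183 0.15297165 0.23671666] [ 9.87276429e+00  1.10324649e+00  4.61094037e+00  9.33929535e+01
 -6.77284870e-02  1.90689165e+01]
```

View pics/m13.png

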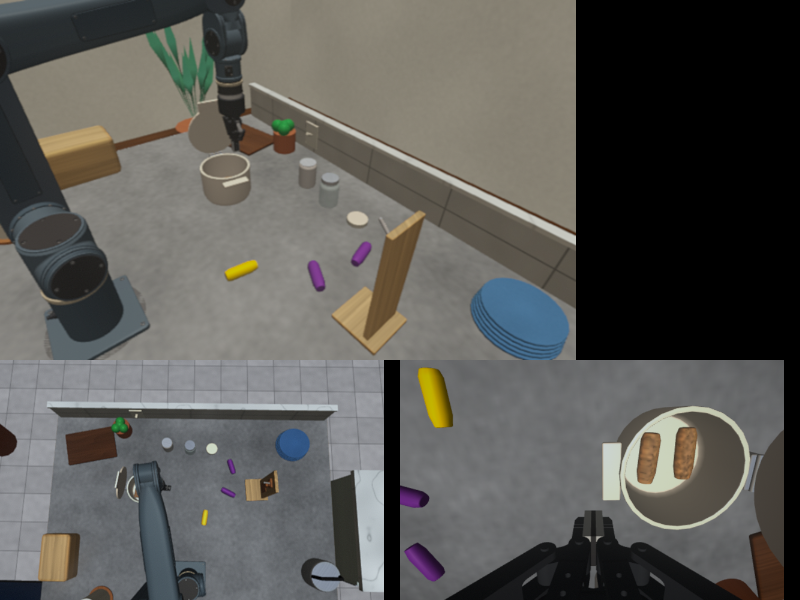

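The wrist view shows both cobs in the crock, at (648,457) and (684,452). The counter holds only purple and yellow look-alikes, and the lid is still open. I'll go over the lid to get behind it.

{"api": "arm_command", "payload": {"moves": [{"translation": [0,0,-0.4],"twist": [0,0,0],"claw": 0},{"translation": [0,0,-0.8],"twist": [0,0,0],"claw": 0},{"translation": [0,0,-1.0],"twist": [0,0,0],"claw": 0},{"translation": [0,0.3,-1.0],"twist": [0,0,0],"claw": 0},{"translation": [0,0.7,-1.0],"twist": [0,0,0],"claw": 0},{"translation": [0,1.0,-1.0],"twist": [0,0,0],"claw": 0},{"translation": [0,1.0,-1.0],"twist": [0,0,0],"claw": 0}]}}

```text
time_s: 26.52
ee_pos: [0.5142, 0.3056, 0.3829]
tool_rot: [[-0.988, 0.153, -0.003], [0.153, 0.988, -0.002], [0.002, -0.002, -1.0]]
ft_force: [-0.1, -1.1, 0.4]
opening: 0.006
grip_force: 0.0
```

```bash
python3 - <<'E'
from h import *
print(rel([.530,.415,.39],down(81)))
E
```

```text
([0.008, 0.737, -0.049], [-0.0008, -0.0007, 0.001])
```

{"api": "arm_command", "payload": {"moves": [{"translation": [0,0.35,-0.05],"twist": [0,0,0],"claw": 0},{"translation": [0,0.737,-0.05],"twist": [0,0,0],"claw": 0},{"translation": [0,0.737,-0.05],"twist": [0,0,0],"claw": 0},{"translation": [0,0.737,0.3],"twist": [0,0,0],"claw": 0},{"translation": [0,0.737,0.6],"twist": [0,0,0],"claw": 0},{"translation": [0,0.737,0.7],"twist": [0,0,0],"claw": 0},{"translation": [0,0.737,0.7],"twist": [0,0,0],"claw": 0}]}}

```text
time_s: 27.4
ee_pos: [0.5295, 0.4084, 0.2755]
tool_rot: [[-0.987, 0.159, -0.008], [0.159, 0.987, -0.007], [0.007, -0.009, -1.0]]
ft_force: [-0.2, 0.3, 0.2]
opening: -0.003
grip_force: 0.0
```

{"api": "arm_command", "payload": {"moves": [{"translation": [0,-0.2,0],"twist": [0,0,0],"claw": 0},{"translation": [0,-0.35,0],"twist": [0,0,0],"claw": 0},{"translation": [0,-0.47,0.01],"twist": [0,0,0],"claw": 0},{"translation": [0,-0.59,0.02],"twist": [0,0,0],"claw": 0},{"translation": [0,-0.7,0.04],"twist": [0,0,0],"claw": 0},{"translation": [0,-0.8,0.07],"twist": [0,0,0],"claw": 0},{"translation": [0,-0.88,0.11],"twist": [0,0,0],"claw": 0},{"translation": [0,-0.97,0.17],"twist": [0,0,0],"claw": 0},{"translation": [0,-0.97,0.17],"twist": [0,0,0],"claw": 0}]}}

```text
time_s: 28.52
ee_pos: [0.5105, 0.2661, 0.2589]
tool_rot: [[-0.987, 0.161, 0.006], [0.161, 0.987, 0.0], [-0.006, 0.001, -1.0]]
ft_force: [-0.4, 0.2, 0.5]
opening: 0.0
grip_force: 0.0
```

```bash
python3 - <<'E'
from h import *
im=ctrl.read_camera("side");cv2.imwrite("pics/s14.png",cv2.resize(im[60:260,170:370],None,fx=3,fy=3))
Rc=Ro.from_euler('z',1.4147).as_matrix();print(Rc.T@(ctrl.read_state()["ee_pos"]-[.5073,.2743,0]))
E
```

```text
[-0.00718315 -0.00425418  0.25857738]
```

{"api": "arm_command", "payload": {"moves": [{"translation": [0,-0.08,0.08],"twist": [0,0,0],"claw": 0},{"translation": [0,-0.15,0.17],"twist": [0,0,0],"claw": 0},{"translation": [0,-0.21,0.26],"twist": [0,0,0],"claw": 0},{"translation": [0,-0.27,0.34],"twist": [0,0,0],"claw": 0},{"translation": [0,-0.32,0.44],"twist": [0,0,0],"claw": 0},{"translation": [0,-0.36,0.54],"twist": [0,0,0],"claw": 0},{"translation": [0,-0.39,0.7],"twist": [0,0,0],"claw": 0},{"translation": [0,-0.4,0.8],"twist": [0,0,0],"claw": 0},{"translation": [0,-0.4,0.87],"twist": [0,0,0],"claw": 0},{"translation": [0,-0.4,0.88],"twist": [0,0,0],"claw": 0}]}}

```text
time_s: 29.82
ee_pos: [0.5002, 0.207, 0.1298]
tool_rot: [[-0.987, 0.159, 0.005], [0.159, 0.987, -0.001], [-0.005, -0.0, -1.0]]
ft_force: [-8.9, -3.7, 23.9]
opening: -0.001
grip_force: 11.9
```

Pushing on the lid gives 24 N at z = 0.130, the height of the lid's top, so it is seated. I'll retract and look.

{"api": "arm_command", "payload": {"moves": [{"translation": [0,0,0],"twist": [0,0,0],"claw": 0},{"translation": [0,0,-0.3],"twist": [0,0,0],"claw": 0},{"translation": [0,0,-0.7],"twist": [0,0,0],"claw": 0},{"translation": [0.5,-0.5,-1],"twist": [0,0,0],"claw": 0.2},{"translation": [1,-1,-1],"twist": [0,0,0],"claw": 0.2},{"translation": [1,-1,-1],"twist": [0,0,0],"claw": 0.2},{"translation": [1,-1,-1],"twist": [0,0,0],"claw": 0.2}]}}

```text
time_s: 30.7
ee_pos: [0.3259, 0.0822, 0.2753]
tool_rot: [[-0.987, 0.16, 0.004], [0.16, 0.987, -0.002], [-0.004, -0.001, -1.0]]
ft_force: [0.9, 0.2, 0.3]
opening: 0.197
grip_force: 0.0
```

```bash
python3 - <<'E'
from h import *
im=ctrl.read_camera("side");t=ctrl.read_camera("top")
o=np.zeros((600,800,3),np.uint8);o[:400,:640]=im;o[400:600,:320]=cv2.resize(t,(320,200));o[400:600,330:530]=cv2.resize(im[140:240,200:300],(200,200),interpolation=3);o[400:600,540:790]=cv2.resize(t[170:250,400:500],(250,200));cv2.imwrite("pics/m15.png",o)
print(ctrl.read_state()["ft_force"],ctrl.read_state()["ee_pos"])
E
```

```text
[ 0.75504729 -0.28448384 -0.05549254] [0.32623166 0.0820949  0.27572974]
```

View pics/m15.png

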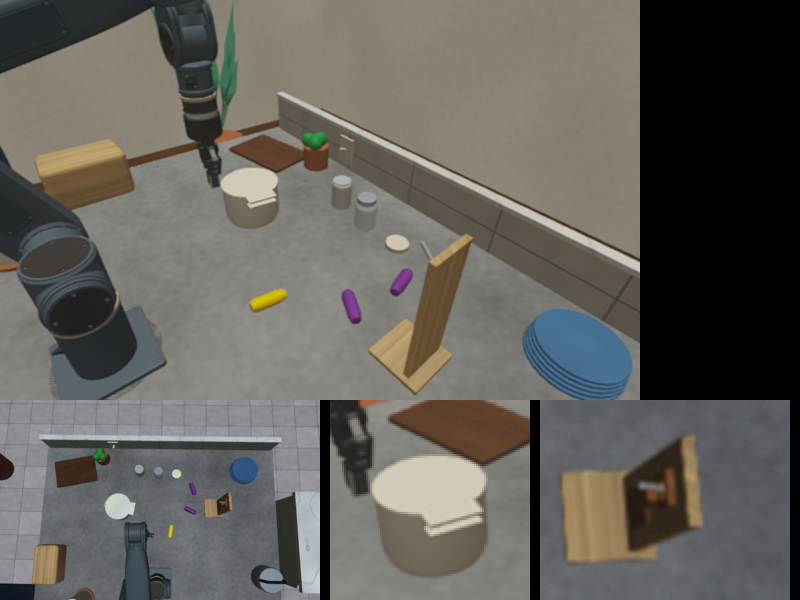

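The lid is shut and looks as it did at the start (side (250,185)). The spatula hangs on the peg, the bystanders haven't moved, and the robot is clear, so I'm handing the job in.

```bash
python3 -c "
from rig import ctrl
print(ctrl.close_job())"
```

```text
the job is handed in; nothing more can be done
None
```

I handed the job in with the lid levered open by the spatula, both brown cobs in the crock, the lid pushed shut, the spatula hanging by its eye on the peg, and the jar, can and cap not visibly moved; the hand-in returned no verdict.

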